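# Set the shaker's speed selector and start it

## Task

Set the orbital shaker going: with a fingertip, push the pointer of its speed selector round clockwise, click by click, to position 5 (the long mark is position 0, and each short mark clockwise from it is one more), without running past it. Then press the round start key fully down and let it come up again. Touch only: do not grip the selector or force it, do not press the key before the speed is set, and leave the beaker on the platform and everything standing round the shaker as they are.

Things in the scene. Friction and masses are not known exactly. Their poses are not given: they have to be found in the camera images.
- shaker: Orbital shaker, fixed: white box 190 x 360 mm (x, y), 62 mm high; origin: centre of its underside; x to its back (away from the robot at yaw 0), y to its left, z up. Selector on a 1 mm high black dial plate, 160 mm across, in the left half of its top, axis at x 5, y 85 mm; start key at x -66, y 2 mm; in the right half a platform 150 x 146 mm, centre y -100, top at z 82 mm.
- selector (a joint): Speed selector, rad: 0 at position 0 (long mark), growing clockwise from above; 8 click positions 0 to 7, 0.5236 rad apart (position 5: 2.618). At position k the pointer points 105 - 30 k degrees counterclockwise of the shaker's x. Starts at a position from 0 to 3. 2 to 3 N at the pointer moves it out of a click; past half way (0.26 rad) it snaps on into the next by itself and stays.
- selector_axis (a point): Point on the selector's axis at the level of the pointer's top, 36.5 mm above the shaker's top. Selector: grey round skirt, 60 mm across and 11.5 mm high, with a pointer bar over it. Its x axis points along the pointer; it turns with the selector.
- pointer (a point): Point on the middle of the pointer's top, 42 mm out from the axis. The pointer is an upright bar 14 mm thick with a white line on top, from 22 mm behind the axis to 56 mm in front of it, its top 36.5 mm and its lower edge 10.5 mm above the shaker's top. To turn it clockwise, push its counterclockwise flank.
- start_key (a joint): Start key, travel in m: 0 up, 0.006 fully down; a spring returns it, about 6 N holds it fully down; it counts as pressed from 0.0045.
- start_key_top (a point): Centre of the top of the round start key (grey, 32 mm across, in a black surround); it is pressed straight down.
- beaker: Beaker, loose, about 60 mm wide and 68 mm high, stands on the platform; origin: centre of its underside. Not to be moved.
- amber_bottle: Bottle with a dark cap, 54 mm wide, 113 mm high, loose, left of the shaker; origin: centre of its underside. Not to be moved.
- capped_tube: Capped tube, 34 x 114 mm, lying left of the shaker, loose; origin: under its middle. Not to be moved.
- jar: White-capped jar, 66 mm wide, 88 mm high, loose, behind the shaker; origin: centre of its underside. Not to be moved.
- marker: Marker pen, 17 x 131 mm, lying in front of the shaker, loose; origin: under its middle. Not to be moved.

How it is judged:
On the way, in this order (a step that is already met when the one before it is completed fails the run):
1. the selector rests at position 5, the key not pressed (value of joint selector between 2.518 and 2.718 rad and value of joint start_key below 0.0015 m), for 0.2 s.
2. the start key is pressed down with the selector at position 5 (value of joint selector between 2.518 and 2.718 rad and value of joint start_key above 0.0045 m), for 0.05 s.
At the end, for the whole second after the job is handed in: the selector rests at position 5 (within 0.1 rad of 2.618 rad), the start key is up again, and the beaker, bottle, tube, jar and marker lie within 15 mm of where they were (value of joint selector between 2.518 and 2.718 rad and value of joint start_key below 0.001 m and distance of each of beaker, amber_bottle, capped_tube, jar, marker from where it was at the start of the episode below 0.015 m); the robot touches nothing.
It fails at once if the selector is turned past position 5 (more than 0.25 rad beyond it) (value of joint selector above 2.868 rad).
It fails at once if the start key is pressed before the selector is at position 5 (value of joint start_key above 0.003 m and not (value of joint selector between 2.518 and 2.718 rad)).
It fails at once if the selector is gripped or forced (more than 25 N on it) (contact force between the fingers and selector above 25 N).
It fails at once if the beaker is lifted or pushed away (15 mm) (distance of beaker from where it was at the start of the episode above 0.015 m).
It fails at once if the bottle, tube, jar or marker is lifted or pushed away (15 mm) (distance of any of amber_bottle, capped_tube, jar, marker from where it was at the start of the episode above 0.015 m).
It also fails if it takes over 64 s, if anything falls off the work surface, if the arm or the gripper's body presses on something with over 40 N, if the wrist force passes 120 N, or if a joint passes its speed limit or range.

## Robot

A 6-joint arm with a two-finger parallel gripper is mounted at the origin on a cart in front of the work surface, level with it; the furniture and walls round the work are solid. World frame = base frame: x ahead of the robot, y to its left, z up, the work surface at z = 0. Lengths are in m, angles in rad, forces in N, time in s.
With the tool pointing down it reaches from about 0.375 to 0.925 m from the base axis. Payload 5.7 kg.
Tool frame: the origin (TCP) lies at the very end of the fingers, on their centre line; the grasp point (between the pads) lies 19 mm behind it (env.hold_point_z is the z of the grasp point in the tool frame, in m); z points along the fingers, y is the line along which they close (so a half turn about z gives the same grasp; the last joint's range is limited). The gripper opens to 88 mm and grips with 3 to 60 N. Pads are 20 mm wide; open, the fingers measure 115 mm over their backs; the gripper's body (75 mm by 178 mm) begins 61 mm behind the grasp point.
Start: joints at [-1.304, 0.359, 1.51, -0, 1.272, -0.115], TCP at [0.224, -0.557, 0.223] pointing down, gripper open.
Joint ranges: [-2.97, 2.97], [-1.01, 2.36], [0.21, 2.38], [-0.96, 4.11], [0.2, 2.71], [-2.98, 2.98]. Speed limits (rad/s): [2.39, 2.39, 3.14, 3.14, 3.14, 3.14].

## Interface

Orientations are given as a unit quaternion [w, x, y, z].
In Python, from station import env, jaws, planner, monitor, optics gives the robot as it stands. The module is installed in compiled form; this text tells all that it offers. Calls block until the motion is done:
- env.movep(position, orientation): joint-space move of the TCP to a pose.
- env.line_to(position, ori=None, rate=0.15, stop_force=None): straight line of the TCP; ori=None keeps the orientation; rate is the mean speed in m/s. With stop_force (N) it stops when the force on the tool has changed by that much, and returns True; else False.
- env.set_joints(angles): joint-space move.
- jaws.set_gripper(opening, strength=None): finger opening in m; strength is the grip in N (None keeps the last); returns when the fingers have stopped.
- env.sleep(seconds).
- planner.ik(position, orientation): joint angles nearest the present ones, or None.
- monitor.get_state(): the state.
- optics.get_image(name): name is "scene" or "top" or "wrist"; returns the picture (384x512x3 uint8, red, green, blue); there is no depth.
- optics.get_calibration(name): a dict with "mtx" (3x3 intrinsics, pixels), "k1" (the pictures are not rectified: a ray, as slopes to the right and down, at radius r is drawn at 1 + k1 r^2 times it, then the intrinsics apply), "eye" and "attitude" of the camera in the world. Camera axes: x right, y down, z forward; pixel columns grow to the right and rows downward; lengths in m; the calibration is good to about 2 mm. A picture is of the moment at which its call begins: read the wrist's pose just before it. get_calibration takes no time and is no camera call; for the wrist camera it gives the pose at the moment of the call.
A pose or a line that the arm cannot do raises env.IKError and nothing moves.
- env.job_done(): hands the job in; it is judged then, once.
The state is a dict: "time_s": time; "joints": joint angles; "dq": joint speeds; "tau": joint torques, N m; "position": TCP position; "tcp_rot": TCP orientation; "contact_force": force on the tool from outside, world axes, zero at the start; "wrist_torque": the same for the moment, N m; "gripper_width": finger opening in m; "gripper_force": force on a finger pad.
Only numpy, scipy, OpenCV 4.12 (cv2) and the standard library are available. Lean on these libraries where they do the work, as an engineer would, in place of code of your own. Each camera call takes 0.05 s, during which the arm holds its last target. There are 200 camera calls.

## Working session

There is one attempt and no reset: what is moved stays moved. The work goes in short steps, each a Python script; the robot and the scene stay as the last script left them, time stands still between calls to the robot, and variables do not carry over. Pictures are saved under pics/ and viewed, at most 10 in all, crops included, and the job is handed in when it is done.

```bash
mkdir -p pics; python3 - <<'E'
from station import env, jaws, planner, monitor, optics
import cv2,numpy as np
for n in ("scene","top"):
    im=optics.get_image(n); cv2.imwrite(f"pics/{n}0.png",im[:,:,::-1])
    c=optics.get_calibration(n); print(n,{k:np.round(v,4).tolist() for k,v in c.items()})
s=monitor.get_state(); print(s["tcp_rot"],s["time_s"])
E
```

```text
scene {'mtx': [[499.0434, 0.0, 262.7964], [0.0, 499.0434, 199.8254], [0.0, 0.0, 1.0]], 'k1': -0.1051, 'eye': [-0.1932, 0.643, 0.4883], 'attitude': [0.2533, -0.4018, 0.7345, -0.4847]}
top {'mtx': [[367.1746, 0.0, 256.9346], [0.0, 367.1746, 195.2385], [0.0, 0.0, 1.0]], 'k1': -0.0558, 'eye': [0.4397, 0.1623, 0.9354], 'attitude': [-0.0457, 0.7126, -0.6978, 0.0563]}
[-8.14046151e-04  9.81831888e-01  1.89751088e-01 -7.36509591e-05] 0.1
```

View pics/top0.png

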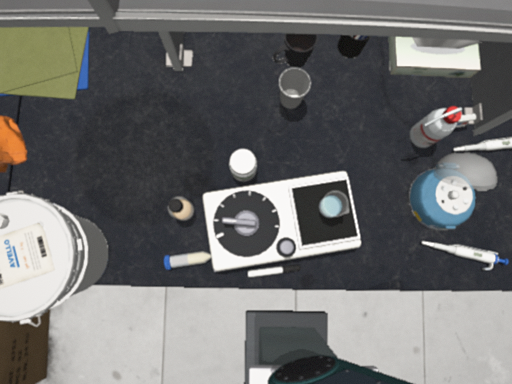

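View pics/scene0.png

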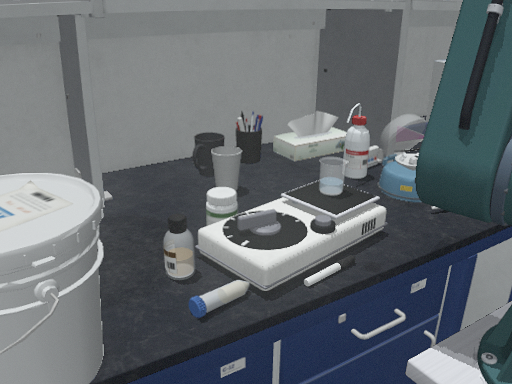

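The top view shows the shaker's dial at about (246,222), with the pointer to the image left. The key is at (287,246), the platform at (325,211), the bottle at (180,208), the tube at (187,260), the marker at (268,271) and the jar at (243,165). Next I measure these.

```bash
cat > h.py <<'E'
import numpy as np,cv2
from scipy.spatial.transform import Rotation as R
def RM(q): return R.from_quat([q[1],q[2],q[3],q[0]]).as_matrix()
def ray(c,uv,z):
    K=np.array(c["mtx"]); k=c["k1"]
    uv=np.atleast_2d(np.asarray(uv,float)).reshape(-1,1,2)
    p=cv2.undistortPoints(uv,K,np.array([k,0,0,0.]),None,None,None,) .reshape(-1,2)
    d=np.c_[p,np.ones(len(p))]@RM(c["attitude"]).T
    e=np.array(c["eye"]); return e+d*((z-e[2])/d[:,2])[:,None]
E
python3 - <<'E'
from station import optics
from h import *
im=cv2.imread("pics/top0.png"); c=optics.get_calibration("top")
g=cv2.cvtColor(im,cv2.COLOR_BGR2GRAY)
dark=(g<75).astype(np.uint8)
# white body
w=(g>170).astype(np.uint8); n,l,st,ce=cv2.connectedComponentsWithStats(w)
i=l[262,230] or l[180,285]; print("white",st[i])
m=(l==i).astype(np.uint8)
hull=cv2.convexHull(np.argwhere(m)[:,::-1].astype(np.int32)); fill=cv2.fillConvexPoly(np.zeros_like(m),hull,1)
inner=fill&(1-m)
cn,_=cv2.findContours(inner,cv2.RETR_EXTERNAL,cv2.CHAIN_APPROX_NONE)
for k in cn:
    a=cv2.contourArea(k)
    if a<80: continue
    z=0.063
    P=ray(c,k.reshape(-1,2),z)[:,:2].astype(np.float32)
    (cx,cy),(s1,s2),an=cv2.minAreaRect(P*1000); e=cv2.fitEllipse(P*1000)
    print(a,cv2.boundingRect(k),"rect",np.round([cx,cy,s1,s2,an],1),"ell",np.round(np.r_[e[0],e[1]],1))
P=ray(c,hull.reshape(-1,2),0.062)[:,:2].astype(np.float32)*1000
print("body",cv2.minAreaRect(P))
cv2.imwrite("pics/topc.png",cv2.resize(im[150:290,150:370],None,fx=3.6,fy=3.6,interpolation=cv2.INTER_CUBIC))
E
```

```text
white [ 170  171  191  100 5022]
174.5 (176, 257, 39, 14) rect [406.1 290.5  89.5  29.6  85. ] ell [399.6 279.1  25.3  90.4]
301.0 (276, 237, 20, 23) rect [442.6  80.5  51.5  45.    0.7] ell [443.2  79.5  43.8  51. ]
1069.5 (171, 196, 40, 61) rect [490.5 308.6 138.5  92.    4.4] ell [467.  296.8  77.2 152.8]
3271.5 (213, 190, 67, 67) rect [500.3 174.8 156.3 156.1  31.6] ell [499.7 174.6 150.1 156. ]
3137.0 (292, 180, 66, 66) rect [530.7 -11.6 139.7 135.7  10.5] ell [530.7 -11.2 156.9 162.6]
body ((501.4840393066406, 138.79904174804688), (187.1925506591797, 453.3655090332031), 10.446467399597168)
```

View pics/topc.png

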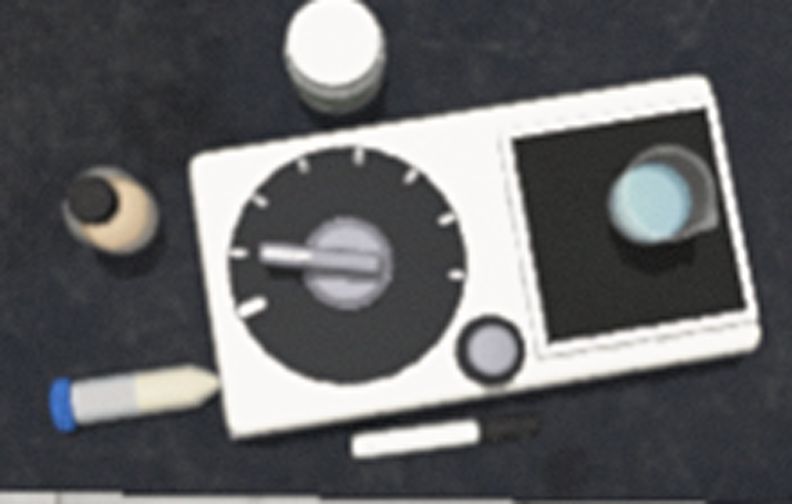

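The pointer is at the first short mark, so position 1. The dial ellipse measures 150 x 156 mm against 160, and axis to key is 110.6 mm against 109.2. That gives the axis at about (0.500, 0.175) and yaw at about 10°. I'll close the fingers, move above the shaker and check with the wrist camera.

```bash
cat >> h.py <<'E'
def down(yaw):  # tool z down, tool x at yaw (deg)
    a=np.radians(yaw); x=np.array([np.cos(a),np.sin(a),0]); z=np.array([0,0,-1.])
    q=R.from_matrix(np.c_[x,np.cross(z,x),z]).as_quat(); return [q[3],q[0],q[1],q[2]]
E
python3 - <<'E'
from station import env, jaws, planner, monitor, optics
from h import *
s=monitor.get_state(); p=s["position"]
jaws.set_gripper(0)
env.line_to([p[0],p[1],0.33],rate=.2)
env.movep([0.42,0.17,0.33],down(85))
c=optics.get_calibration("wrist"); im=optics.get_image("wrist")[:,:,::-1]
cv2.imwrite("pics/w1.png",im); np.save("w1.npy",c,allow_pickle=True)
s=monitor.get_state(); print(s["time_s"],s["gripper_width"],s["position"],s["contact_force"],c["eye"],s["joints"])
E
```

```text
4.8333 0.0006984307549365481 [0.42039596 0.16948548 0.32996791] [ 0.35363504 -0.35402461  0.19597912] [0.42592664 0.24679141 0.49215598] [ 2.30792676e-01  5.20772591e-02  1.64390186e+00 -1.94599153e-04
  1.44558521e+00  3.19177863e-01]
```

View pics/w1.png

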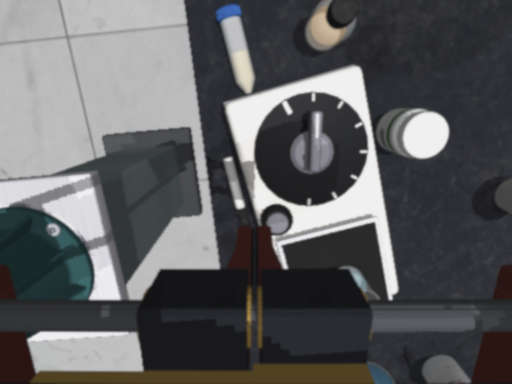

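The wrist view shows the dial centred at about (312,149) with the pointer up at (317,115). That is one mark clockwise of the long mark at (288,107), so position 1. The key is at (277,220). Next I refine these numbers.

```bash
python3 - <<'E'
from h import *
im=cv2.imread("pics/w1.png"); c=np.load("w1.npy",allow_pickle=True).item()
g=cv2.cvtColor(im,cv2.COLOR_BGR2GRAY)
# dial outline: radial search outward for the black->white edge
def circ(cu,cv,r0,r1,z):
    pts=[]
    for a in np.radians(np.arange(0,360,4)):
        r=np.arange(r0,r1,.5); u=cu+r*np.cos(a); v=cv+r*np.sin(a)
        f=cv2.remap(g,u.astype(np.float32)[None],v.astype(np.float32)[None],cv2.INTER_LINEAR)[0].astype(float)
        d=f[2:]-f[:-2]; i=int(d.argmax())
        if d[i]>25: pts.append([u[i+1],v[i+1]])
    P=(ray(c,pts,z)[:,:2]*1000).astype(np.float32); e=cv2.fitEllipseDirect(P); return len(pts),np.round(np.r_[e],1) if 0 else (np.round(e[0],1),np.round(e[1],1))
print("dial",circ(312,149,50,66,.063)); print("key surround",circ(277,220,11,20,.063))
n,l,st,ce=cv2.connectedComponentsWithStats((g>165).astype(np.uint8))
for i in range(1,n):
    if 8<st[i,4]<200 and 240<ce[i,0]<380 and 85<ce[i,1]<205: print(st[i,4],np.round(ce[i],1),np.round(ray(c,ce[i],.063)[0,:2]*1000,1),np.round(ray(c,ce[i],.0985)[0,:2]*1000,1))
# white body corners
w=(g>170).astype(np.uint8); n,l,st,ce=cv2.connectedComponentsWithStats(w); i=l[90,300]
pts=np.argwhere(l==i)[:,::-1]; print(st[i])
for name,sel in (("left/top edge",[(u,np.nonzero(l[:,u]==i)[0].min()) for u in range(235,352,3)]),("back edge",[(np.nonzero(l[v]==i)[0].max(),v) for v in range(76,200,4)])):
    P=(ray(c,sel,.062)[:,:2]*1000).astype(np.float32); f=cv2.fitLine(P,cv2.DIST_HUBER,0,.01,.01).ravel(); print(name,np.degrees(np.arctan2(f[1],f[0])),f[2:])
E
```

```text
dial (90, (array([498.4, 174.4]), array([157.7, 158.1])))
key surround (76, (array([444. ,  77.4]), array([47., 50.])))
116 [316.8 124.8] [508.2 209.8] [501.4 212.9]
[ 226   66  172  234 9586]
left/top edge 10.664059 [477.14417 265.23627]
back edge -79.38459 [584.1661  184.78165]
```

Everything agrees: dial 158 mm across, yaw 10.6°, axis (498.8,174.5), and pointer at 86.1° against 85.6° for position 1. Now the push, one click at a time.

```bash
cat >> h.py <<'E'
AX=np.array([.4988,.1745]); YAW=10.6
def tip(phi,z,gap=0.,r=.042):
    a=np.radians(phi); u=np.array([np.cos(a),np.sin(a)]); n=np.array([-u[1],u[0]])
    return [*(AX+r*u+(.0205+gap)*n),z]
E
python3 - <<'E'
from station import env, jaws, planner, monitor, optics
from h import *
Z=.081
f0=None
def go(phi,gap=0,z=Z,rate=.04):
    return env.line_to(tip(phi,z,gap),down(phi),rate=rate,stop_force=12)
pos=lambda k:10.6+105-30*k
a=pos(1)
env.movep(tip(a,.2,.016),down(a)); print(env.line_to(tip(a,Z,.016),rate=.1,stop_force=8))
f0=np.array(monitor.get_state()["contact_force"]); hit=False
phi=a+8
for k in (2,3):
    end=pos(k)+8
    while phi>end+.01 and not hit:
        phi=max(phi-4,end); hit=go(phi)
        F=np.array(monitor.get_state()["contact_force"])-f0; print(k,round(phi,1),np.round(F,1),hit)
    env.sleep(.3)
c=optics.get_calibration("wrist"); im=optics.get_image("wrist")[:,:,::-1]
cv2.imwrite("pics/w2.png",im); np.save("w2.npy",c,allow_pickle=True)
cv2.imwrite("pics/top2.png",cv2.resize(optics.get_image("top")[150:290,150:370,::-1],None,fx=3.6,fy=3.6,interpolation=cv2.INTER_CUBIC))
print(monitor.get_state()["time_s"])
E
```

```text
False
2 89.6 [-0.4 -1.9  1.1] False
2 85.6 [ 0.9 -1.7  0.7] False
2 81.6 [ 0.3 -1.1  1.3] False
2 77.6 [ 0.4 -1.4  2. ] False
2 73.6 [-1.2 -0.2  1.6] False
2 69.6 [-1.3 -1.4  1.5] False
2 65.6 [ 0.5 -0.9  0.9] False
2 63.6 [ 1.2 -1.8  0.9] False
3 59.6 [ 0.4 -0.9  0.7] False
3 55.6 [ 0.4 -1.5  0.3] False
3 51.6 [ 0.9 -1.4  0.8] False
3 47.6 [ 0.4 -0.8  0.8] False
3 43.6 [-0.9 -0.1  0.5] False
3 39.6 [ 0.5 -0.5  0.5] False
3 35.6 [ 0.5 -0.9  1.3] False
3 33.6 [ 1.2 -1.1  1. ] False
11.75
```

View pics/w2.png

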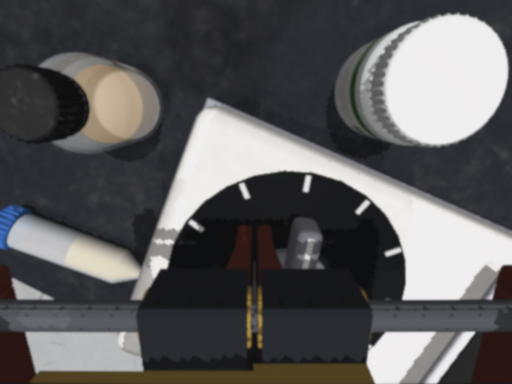

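The pointer at (305,225) has snapped ahead of the finger, tilted slightly clockwise of it and lined up with the mark at (307,183). That fits position 3. Two more clicks to go.

```bash
python3 - <<'E'
from station import env, jaws, planner, monitor, optics
from h import *
Z=.081
pos=lambda k:10.6+105-30*k
phi=pos(3)+8; hit=False
for k in (4,5):
    end=pos(k)+8
    while phi>end+.01 and not hit:
        phi=max(phi-4,end); hit=env.line_to(tip(phi,Z),down(phi),rate=.04,stop_force=12)
    env.sleep(.3); print(k,phi,hit)
env.line_to(tip(phi,Z,.012),rate=.05); env.line_to(tip(phi,.2,.012),rate=.15)
# move back to the first viewing pose
env.movep([0.42,0.17,0.33],down(85))
c=optics.get_calibration("wrist"); im=optics.get_image("wrist")[:,:,::-1]
cv2.imwrite("pics/w3.png",im)
g=cv2.cvtColor(im,cv2.COLOR_BGR2GRAY)
n,l,st,ce=cv2.connectedComponentsWithStats((g>150).astype(np.uint8))
for i in range(1,n):
    if 8<st[i,4]<200 and 240<ce[i,0]<380 and 85<ce[i,1]<205:
        d=ray(c,ce[i],.0985)[0,:2]-AX; print(st[i,4],ce[i],d,np.degrees(np.arctan2(d[1],d[0])),"want",pos(5))
print(monitor.get_state()["time_s"])
E
```

```text
4 3.5999999999999943 False
5 -26.400000000000006 False
117 [318.57264957 141.18803419] [0.00345468 0.01845561] 79.39758598791089 want -34.400000000000006
19.4083
```

View pics/w3.png

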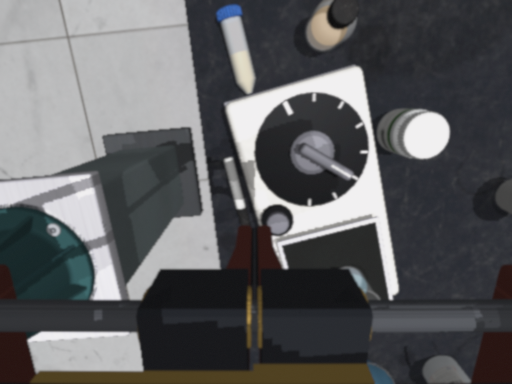

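All seven marks can be counted. The pointer lies over number 5, at (352,178), with 6 and 7 still free at (335,197) and (309,202). Now I press the key.

```bash
python3 - <<'E'
from station import env, jaws, planner, monitor, optics
from h import *
c=optics.get_calibration("wrist"); e=ray(c,[(303,149),(353,178)],.0985)[:,:2]; d=e[1]-e[0]; print("pointer deg",np.degrees(np.arctan2(d[1],d[0])),"want -34.4")
K=[.4443,.079]; q=down(100.6)
env.movep([*K,.2],q); env.line_to([*K,.1],rate=.1)
f0=np.array(monitor.get_state()["contact_force"])
h=env.line_to([*K,.052],rate=.015,stop_force=9)
for _ in range(3):
    env.sleep(.1); s=monitor.get_state(); print(h,np.round(s["position"],4),np.round(np.array(s["contact_force"])-f0,1))
E
```

```text
pointer deg -34.43791728059981 want -34.4
True [0.4444 0.079  0.0783] [-1.2 -0.4  8.4]
True [0.4444 0.079  0.0783] [-1.  -1.1  9.3]
True [0.4444 0.079  0.0783] [-1.2 -1.   9.1]
```

Contact was at 9 N, above the 6 N needed. I'll release in small steps to check from the force curve that the key really travelled 6 mm.

```bash
python3 - <<'E'
from station import env, jaws, planner, monitor, optics
from h import *
K=[.4443,.079]
for i in range(1,11):
    env.line_to([*K,.0783+.001*i],rate=.02); env.sleep(.15); F=[]
    for _ in range(4): env.sleep(.03); F.append(monitor.get_state()["contact_force"][2])
    print(i,round(monitor.get_state()["position"][2],4),round(np.mean(F),1))
env.line_to([*K,.12],rate=.1)
c=optics.get_calibration("scene"); cv2.imwrite("pics/s2.png",cv2.resize(optics.get_image("scene")[150:310,150:410,::-1],None,fx=3,fy=3))
print(monitor.get_state()["time_s"])
E
```

```text
1 0.0793 5.1
2 0.0803 4.9
3 0.0813 3.5
4 0.0823 2.9
5 0.0833 2.5
6 0.0843 1.2
7 0.0853 0.4
8 0.0863 0.3
9 0.0873 -0.1
10 0.0883 -0.4
29.025
```

View pics/s2.png

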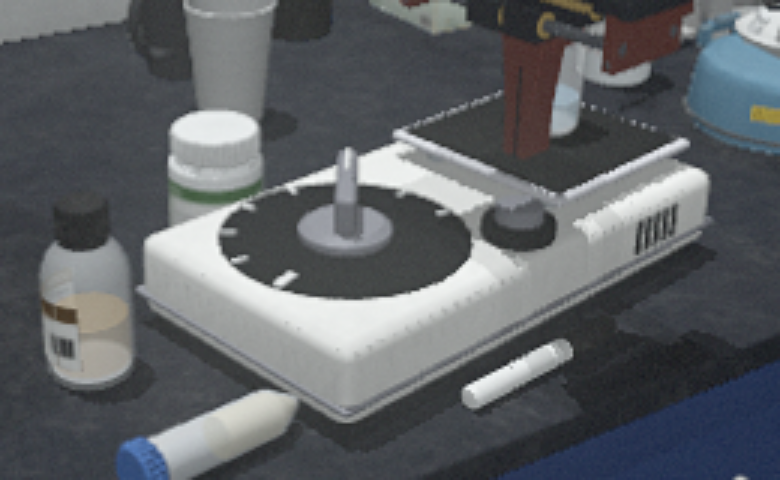

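The force fell steadily over about 6 mm, from 5 N to 0, so the key was fully down and came back up. The picture shows the key up at (518,212), the pointer set, and the bottle, jar, tube and marker in place. I'll retreat and hand in.

```bash
python3 - <<'E'
from station import env
env.line_to([.4443,.079,.25],rate=.15); env.sleep(.3); print(env.job_done())
E
```

```text
the job is handed in; nothing more can be done
None
```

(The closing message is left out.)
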